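# Sort look-alike blade tins by heft into the refill cradles

## Task

Three closed tins of gouge blades look alike, but one is full, one is part used and one is nearly empty: feel by lifting which is which. Set the full (heaviest) tin in the red cradle and the nearly empty (lightest) tin in the yellow cradle, lid side up and flat on the sloping pocket floor, and leave the part-used one standing lid up on the blue table. Do not tip a tin over or shove the other things about.

Things in the scene. Friction and masses are not known exactly. Their poses are not given: they have to be found in the camera images.
- tin_a: one of three look-alike closed tins of steel gouge blades: 60 mm diameter, 51 mm high, silver body 40 mm, black lid 11 mm, standing lid up. Origin: centre of its underside; z up through the lid. Weight cannot be seen: full 0.53 to 0.61 kg, part used 0.22 to 0.24 kg, nearly empty 0.10 kg; any tin may be any of these
- tin_b: one of three look-alike closed tins of steel gouge blades: 60 mm diameter, 51 mm high, silver body 40 mm, black lid 11 mm, standing lid up. Origin: centre of its underside; z up through the lid. Weight cannot be seen: full 0.53 to 0.61 kg, part used 0.22 to 0.24 kg, nearly empty 0.10 kg; any tin may be any of these
- tin_c: one of three look-alike closed tins of steel gouge blades: 60 mm diameter, 51 mm high, silver body 40 mm, black lid 11 mm, standing lid up. Origin: centre of its underside; z up through the lid. Weight cannot be seen: full 0.53 to 0.61 kg, part used 0.22 to 0.24 kg, nearly empty 0.10 kg; any tin may be any of these
- red_cradle: fixed red cradle on a steel foot: square pocket 67 x 67 mm inside, walls 15 mm high, 6 mm thick; floor slopes 28 degrees, open side leans to the robot. Its far wall, a leaning back board 78 mm high along the pocket axis, overhangs the pocket: a tin goes in only along the leaning axis. Origin on the table under the pocket, -x is the low side. The tin sits at point red_cradle_seat
- red_cradle_seat (a point): in the red cradle, where the underside centre of a seated tin rests: on the pocket floor, 3.5 mm down-slope of its middle (tin against the low lip), 68 mm above the table. z: pocket axis, out of it, up and towards the robot, 28 degrees from vertical; y: level, across the pocket; x: up the slope to the back board, 37 mm from here
- yellow_cradle: fixed yellow cradle on a steel foot: square pocket 67 x 67 mm inside, walls 15 mm high, 6 mm thick; floor slopes 28 degrees, open side leans to the robot. Its far wall, a leaning back board 78 mm high along the pocket axis, overhangs the pocket: a tin goes in only along the leaning axis. Origin on the table under the pocket, -x is the low side. The tin sits at point yellow_cradle_seat
- yellow_cradle_seat (a point): in the yellow cradle, where the underside centre of a seated tin rests: on the pocket floor, 3.5 mm down-slope of its middle (tin against the low lip), 68 mm above the table. z: pocket axis, out of it, up and towards the robot, 28 degrees from vertical; y: level, across the pocket; x: up the slope to the back board, 37 mm from here
- table: the blue work table, fixed, 1250 x 1700 mm; its origin is the middle of its flat top
- gouge_orange: bystander: orange-handled lino gouge, 120 mm long, 17 mm thick, lying flat; origin on the table under the front end of the handle, x towards the blade
- gouge_black: bystander: wooden-handled lino gouge, 120 mm long, 17 mm thick, lying flat; origin on the table under the front end of the handle, x towards the blade
- lino_plate: bystander: cut grey lino plate 150 x 100 x 5 mm lying flat between the cradles; origin centre of its underside
- roller: bystander: ink roller with black rubber drum (90 mm) and red handle, about 140 mm long, lying flat, 34 mm high; origin on the table near the drum end of the handle, handle towards its -x
- brush_pot: bystander: blue ceramic pot, 76 mm diameter, 95 mm high; origin centre of its underside
- glue: bystander: white glue bottle, 56 mm diameter, 130 mm high; origin centre of its underside
- ink_jar: bystander: black jar, 72 mm diameter, 70 mm high; origin centre of its underside

How it is judged:
By the outcome, as a careful person would: the job done as asked, in the order asked, and still so for the second after the job is handed in, with the robot touching nothing.
It also fails if it takes over 72 s, if anything falls off the work surface, if the arm or the gripper's body presses on something with over 40 N, if the wrist force passes 120 N, or if a joint passes its speed limit or range.

## Robot

A 7-joint arm with a two-finger parallel gripper is mounted at the origin on the work surface. World frame = base frame: x ahead of the robot, y to its left, z up, the work surface at z = 0. Lengths are in m, angles in rad, forces in N, time in s.
With the tool pointing down it reaches from about 0.35 to 0.9 m from the base axis. Payload 8.1 kg.
Tool frame: the origin (TCP) lies where the fingers leave the gripper's body, on its centre line; the fingertips stand 66 mm ahead of it and the grasp point (between the pads) lies 47 mm ahead of it (arm.tip_reach is the distance from the TCP to the fingertips, in m); z points along the fingers, y is the direction in which the jaws open and shut (so a half turn about z gives the same grasp; the last joint's range is limited). The gripper opens to 92 mm and grips with 3 to 60 N. Pads are 19 mm wide; open, the fingers measure 130 mm over their backs; the gripper's body (75 mm by 190 mm) begins 47 mm behind the grasp point.
Start: joints at [1.214, 0.434, 0.025, 1.573, -0.012, 1.134, -0.075], TCP at [0.157, -0.605, 0.292] pointing down, gripper open.
Joint ranges: [-2.62, 2.62], [-0.44, 2.09], [-1.27, 1.32], [0.08, 2.57], [-1.32, 4.46], [0.12, 2], [-2.74, 2.74]. Speed limits (rad/s): [2.22, 2.22, 3.01, 3.01, 3.14, 3.14, 3.14].

## Interface

Orientations are given as a rotation vector (axis times angle).
In Python, from cell import arm gives the robot as it stands.
- The arm moves only by the tool carry_out, never from a script. Its argument "plan" is a list of rows, each a list of 5 numbers: the shift along the world's x, y, z in cm, then the turn about the world's z in rad, then the finger opening in cm, from 0 to 9.18. In form: [[tx, ty, tz, spin, fingers], ...]. A call has 1 to 20 rows; each row is the pose to reach, as a shift and turn from the pose measured when the call began; what a row does not reach only later rows make up. A row lasts 1/10 s, in which the tool goes at most 50 mm and 8.59 degrees, less where a joint would pass 70% of its speed; a pose out of reach is approached as far as the arm can. A call with a gripper value outside its range is refused whole. The fingers move at their own pace and stop on an object; "squeeze" is the grip in N (left out, the last holds). Time passes only in rows, so rows that repeat a pose let the fingers close. It gives the time, the measured TCP pose, the force and the opening at its end, in the units of the state.
- arm.observe(): the state, without advancing time (a new reading comes with each control period).
- arm.get_image(name): name is "scene" or "side" or "wrist"; returns (picture, depth): 420x560x3 uint8, red, green, blue; 420x560 float32, m along the optical axis (not along the pixel's ray), 0 where there is no reading.
- arm.get_calibration(name): a dict with "intrinsics" (3x3 intrinsics, pixels), "rvec" (rotation vector, rad) and "tvec" (3), from world to camera coordinates, as OpenCV has them; the wrist camera has in their place "tool_from_camera" (4x4, takes a point from camera to tool coordinates, whose origin is the TCP and whose axes are the flange's). Camera axes: x right, y down, z forward; pixel columns grow to the right and rows downward; lengths in m; the calibration is good to about 2 mm. The wrist camera is an equidistant fisheye: a pixel r from the principal point sees the ray r / f radians off the axis. A picture is of the moment at which its call begins: read the wrist's pose just before it. get_calibration takes no time and is no camera call.
- arm.sign_off(): hands the job in, once; it reports no verdict.
The state is a dict: "clock": time; "joints": joint angles; "dq": joint speeds; "joint_efforts": joint torques, N m; "position": TCP position; "ee_rot": TCP orientation; "force": force on the tool from outside, world axes, zero at the start; "ft_torque": the same for the moment, N m; "width": opening from 0.0 (shut) to 1.0 (fully open).
Only numpy, scipy, OpenCV 4.12 (cv2) and the standard library are available. Lean on these libraries where they do the work, as an engineer would, in place of code of your own. Each camera call takes 0.05 s, during which the arm holds its last target. There are 200 camera calls.

## Working session

There is one attempt and no reset: what is moved stays moved. The work goes in short steps, Python scripts to look and compute and a tool call to move; the robot and the scene stay as the last step left them, time stands still between calls to the robot, and variables do not carry over. Pictures are saved under pics/ and viewed, about 8 in all and at most 12, crops included, and the job is handed in when it is done.

Besides the shell and the picture viewer there is one more tool, called after "Emit:" as name(argument=value, ...), one argument or row to a line, values as JSON. carry_out: Moves the arm, as the interface text tells. Its arguments: {"type":"object","properties":{"plan":{"type":"array"},"squeeze":{"type":"number"}},"required":["plan"]}

```bash
mkdir -p pics; ls; cat > h.py <<'E'
import numpy as np, cv2, pickle
from scipy.spatial.transform import Rotation as R
from cell import arm
def grab(n):
    s=arm.observe(); im,d=arm.get_image(n); return s,im,d
def cal(n):
    c=arm.get_calibration(n); 
    return np.array(c['intrinsics']),R.from_rotvec(np.ravel(c['rvec'])).as_matrix(),np.ravel(c['tvec'])
def cloud(n,d):   # world points per pixel for scene/side
    K,Rm,t=cal(n); v,u=np.mgrid[:d.shape[0],:d.shape[1]]
    r=np.stack([(u-K[0,2])/K[0,0],(v-K[1,2])/K[1,1],np.ones_like(d)],-1)*d[...,None]
    return (r-t)@Rm
E
python3 - <<'E'
from h import *
for n in('scene','side'):
    s,im,d=grab(n); np.savez(n+'.npz',im=im,d=d); cv2.imwrite(f'pics/{n}0.png',im[...,::-1])
    K,Rm,t=cal(n); print(n,K.round(1).tolist(),'campos',(-Rm.T@t).round(3),'look',Rm[2].round(2),(d>0).mean())
s=arm.observe(); print({k:np.round(v,3).tolist() for k,v in s.items()}, arm.tip_reach)
print(R.from_rotvec(s['ee_rot']).as_matrix().round(3)); print(arm.get_calibration('wrist'))
E
```

```text
pics
scene [[406.1, 0.0, 274.5], [0.0, 406.1, 210.1], [0.0, 0.0, 1.0]] campos [0.937 0.469 0.971] look [-0.32 -0.43 -0.84] 0.996296768707483
side [[466.2, 0.0, 283.6], [0.0, 466.2, 212.3], [0.0, 0.0, 1.0]] campos [ 0.335 -0.959  0.657] look [ 0.21  0.83 -0.51] 0.9960119047619047
{'clock': 0.1, 'joints': [1.214, 0.435, 0.025, 1.574, -0.012, 1.134, -0.075], 'dq': [0.0, -0.001, 0.001, -0.002, 0.001, 0.001, 0.001], 'joint_efforts': [0.002, -66.913, 0.987, -31.515, -0.061, 0.037, 0.0], 'position': [0.157, -0.605, 0.292], 'ee_rot': [-3.115, -0.397, 0.0], 'force': [0.471, -0.485, 0.329], 'ft_torque': [-0.004, -0.054, -0.039], 'width': 1.002} 0.0655
[[ 0.968  0.251 -0.   ]
 [ 0.251 -0.968  0.001]
 [-0.    -0.001 -1.   ]]
{'intrinsics': array([[325.1922621 ,   0.        , 278.06308544],
       [  0.        , 325.1922621 , 208.72040672],
       [  0.        ,   0.        ,   1.        ]]), 'tool_from_camera': array([[-9.08630672e-05, -9.65944152e-01, -2.58750626e-01,
         6.96997359e-02],
       [ 9.99999994e-01, -7.28577683e-05, -7.91748091e-05,
         1.26014522e-03],
       [ 5.76264507e-05, -2.58750632e-01,  9.65944153e-01,
        -9.13903349e-02],
       [ 0.00000000e+00,  0.00000000e+00,  0.00000000e+00,
         1.00000000e+00]])}
```

View pics/scene0.png

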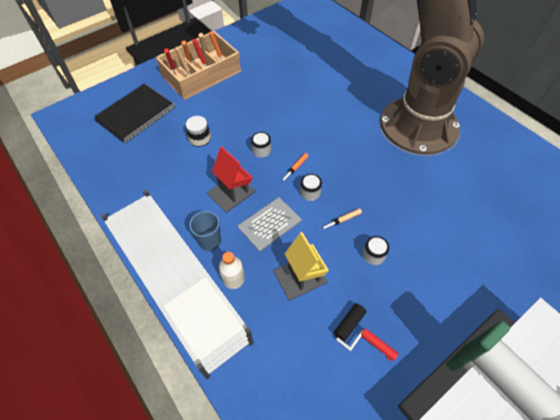

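View pics/side0.png

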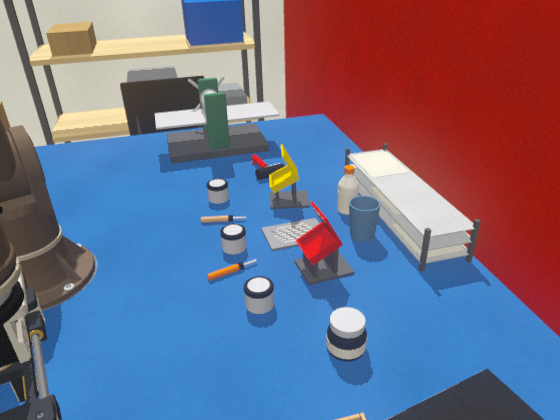

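Scene view: tins at pixels (261,144), (311,186) and (376,250), ink jar (198,130), red cradle (231,172), yellow cradle (306,262). The side view agrees, with tins at (259,294), (233,238) and (217,190). Next step is measuring from depth.

```bash
cat > m.py <<'E'
from h import *
f={n:np.load(n+'.npz') for n in('scene','side')}
for n,seeds in(('scene',[(261,144),(311,186),(376,250)]),('side',[(259,294),(233,238),(217,190)])):
    P=cloud(n,f[n]['d']); 
    print(n,'table z',np.median(P[(P[...,2]>-.03)&(P[...,2]<.03)][:,2]).round(4))
    for u,v in seeds:
        w=P[v-22:v+23,u-22:u+23].reshape(-1,3); w=w[(w[:,2]>.012)&(w[:,2]<.07)]
        top=w[w[:,2]>np.percentile(w[:,2],95)-.004]
        (cx,cy),r=cv2.minEnclosingCircle((top[:,:2]*1000).astype(np.float32))
        print('tin',(u,v),'topz',np.median(top[:,2]).round(4),'c',round(cx,1),round(cy,1),'r',round(r,1),len(top))
    hsv=cv2.cvtColor(f[n]['im'],cv2.COLOR_RGB2HSV)
    H,S,V=cv2.split(hsv)
    for name,m in(('red',((H<6)|(H>174))&(S>150)&(V>60)),('yel',(H>20)&(H<33)&(S>130)&(V>60))):
        q=m&(P[...,2]>.03)&(P[...,2]<.2)&(P[...,0]>.35)&(P[...,0]<.85)&(abs(P[...,1])<.6)
        k,lab,st,_=cv2.connectedComponentsWithStats(q.astype(np.uint8)); i=1+np.argmax(st[1:,4]); q=lab==i
        p=P[q]; print(name,st[i].tolist(),'min',p.min(0).round(3),'max',p.max(0).round(3))
        # normals by local cross product
        du=np.roll(P,-2,1)-np.roll(P,2,1); dv=np.roll(P,-2,0)-np.roll(P,2,0)
        N=np.cross(dv,du); N/=np.linalg.norm(N,axis=-1,keepdims=True)+1e-12
        qi=cv2.erode(q.astype(np.uint8),np.ones((3,3)))>0; nn=N[qi]; pp=P[qi]
        lab=-np.ones(len(nn),int); left=np.ones(len(nn),bool)
        for j in range(4):
            if left.sum()<15: break
            cand=nn[left]; sc=(cand@cand.T>.97).sum(1); c=cand[sc.argmax()]
            s=left&(nn@c>.95); a=nn[s].mean(0); a/=np.linalg.norm(a)
            pc=pp[s]; print('  n',a.round(3),'tilt',np.degrees(np.arccos(abs(a[2]))).round(1),'az',np.degrees(np.arctan2(a[1],a[0])).round(1),s.sum(),'c',np.median(pc,0).round(3),'off',np.percentile(pc@a,[10,50,90]).round(4)); left&=~s
E
python3 m.py
```

```text
scene table z -0.0008
tin (261, 144) topz 0.0505 c 467.2 -229.6 r 30.5 180
tin (311, 186) topz 0.0509 c 452.0 -12.0 r 30.5 221
tin (376, 250) topz 0.0508 c 451.4 244.1 r 30.5 310
red [213, 147, 39, 42, 878] min [ 0.578 -0.195  0.051] max [ 0.66  -0.111  0.158]
  n [0.878 0.073 0.473] tilt 61.8 az 4.8 379 c [ 0.638 -0.151  0.119] off [0.6043 0.6064 0.608 ]
  n [0.653 0.037 0.757] tilt 40.8 az 3.2 52 c [ 0.63  -0.145  0.116] off [0.4229 0.501  0.5169]
  n [-0.157  0.985  0.072] tilt 85.9 az 99.1 34 c [ 0.62  -0.116  0.078] off [-0.2072 -0.2055 -0.2039]
  n [-0.773  0.635  0.001] tilt 90.0 az 140.6 31 c [ 0.619 -0.143  0.101] off [-0.5693 -0.5642 -0.558 ]
yel [286, 233, 42, 49, 1129] min [0.584 0.131 0.044] max [0.676 0.221 0.161]
  n [ 0.86  -0.175  0.479] tilt 61.4 az -11.5 532 c [0.647 0.174 0.123] off [0.5841 0.5857 0.5871]
  n [-0.076  0.997 -0.032] tilt 88.2 az 94.3 68 c [0.64  0.21  0.084] off [0.1418 0.1567 0.1647]
  n [-0.574 -0.386  0.722] tilt 43.7 az -146.1 36 c [0.624 0.209 0.076] off [-0.3898 -0.3859 -0.383 ]
  n [-0.739  0.661  0.129] tilt 82.6 az 138.2 33 c [0.632 0.188 
[... 487 characters left out ...]
1 0.2758 0.2795]
  n [-0.578  0.431  0.693] tilt 46.1 az 143.3 70 c [ 0.62  -0.178  0.077] off [-0.3882 -0.3834 -0.3791]
  n [-0.29  -0.957 -0.016] tilt 89.1 az -106.8 45 c [ 0.618 -0.197  0.077] off [-0.0638  0.0055  0.0176]
yel [269, 145, 29, 48, 633] min [0.584 0.121 0.048] max [0.67  0.219 0.158]
  n [ 0.817 -0.204  0.54 ] tilt 57.3 az -14.0 80 c [0.637 0.154 0.123] off [0.4851 0.5602 0.5631]
  n [-0.544  0.178  0.82 ] tilt 34.9 az 161.9 84 c [0.628 0.185 0.071] off [-0.2549 -0.252  -0.2419]
  n [-0.061  0.254  0.965] tilt 15.1 az 103.5 50 c [0.617 0.174 0.073] off [0.0654 0.0736 0.0859]
  n [-0.221 -0.974 -0.05 ] tilt 87.2 az -102.8 57 c [0.622 0.135 0.076] off [-0.3443 -0.2716 -0.2676]
```

Emit:
carry_out(
  plan=[
    [4.5,5.5,0,-0.05,9.18],
    [9,11,0,-0.1,9.18],
    [13.5,16.5,0,-0.148,9.18],
    [18,22,0,-0.148,9.18],
    [22,27,0,-0.148,9.18],
    [25,31,-2,-0.148,9.18],
    [26,34,-4,-0.148,9.18],
    [26,36,-4,-0.148,9.18],
    [26,37.3,-4,-0.148,9.18],
    [26,37.3,-4,-0.148,9.18],
    [26,37.3,-4,-0.148,9.18],
    [26,37.3,-4,-0.148,9.18],
  ],
)

```text
clock: 1.3
position: [0.4164, -0.2327, 0.2515]
ee_rot: [-3.136, -0.165, 0.001]
force: [0.2, -0.0, -0.2]
width: 1.005
```

```bash
cat >> h.py <<'E'
def wcloud(s,d):  # world points for the fisheye wrist camera
    c=arm.get_calibration('wrist'); K=c['intrinsics']; T=c['tool_from_camera']
    v,u=np.mgrid[:d.shape[0],:d.shape[1]]; x=u-K[0,2]; y=v-K[1,2]; r=np.hypot(x,y)+1e-9; th=r/K[0,0]
    ray=np.stack([np.tan(th)*x/r,np.tan(th)*y/r,np.ones_like(r)],-1)*d[...,None]
    p=ray@T[:3,:3].T+T[:3,3]
    return p@R.from_rotvec(s['ee_rot']).as_matrix().T+np.array(s['position'])
def tins(P,lo=.043,hi=.058):
    m=((P[...,2]>lo)&(P[...,2]<hi)).astype(np.uint8); k,l,st,ce=cv2.connectedComponentsWithStats(m)
    for i in range(1,k):
        if st[i,4]>150:
            p=P[l==i]; (cx,cy),r=cv2.minEnclosingCircle((p[:,:2]*1000).astype(np.float32))
            if 22<r<45: print('disc',ce[i].round(),'c',round(cx,1),round(cy,1),'r',round(r,1),'z',np.median(p[:,2]).round(4),st[i,4])
def look(name):
    s,im,d=grab('wrist'); np.savez(name+'.npz',im=im,d=d,pos=s['position'],rot=s['ee_rot']); cv2.imwrite(f'pics/{name}.png',im[...,::-1])
    print('t',round(s['clock'],2),'pos',np.round(s['position'],4),'rot',np.round(s['ee_rot'],3),'F',np.round(s['force'],2),'w',round(s['width'],3))
    return s,im,d,wcloud(s,d)
E
python3 - <<'E'
from h import *
s,im,d,P=look('w1'); print((d>0).mean()); tins(P)
E
```

```text
t 1.3 pos [ 0.4164 -0.2327  0.2515] rot [-3.136e+00 -1.650e-01  1.000e-03] F [ 0.17 -0.04 -0.17] w 1.005
0.9515348639455782
disc [215.   3.] c 594.4 -159.9 r 33.3 z 0.0547 538
disc [439.  53.] c 591.2 -392.4 r 33.0 z 0.0466 563
disc [285. 146.] c 465.8 -234.7 r 30.4 z 0.05 3391
disc [ 76. 147.] c 450.7 -17.2 r 30.9 z 0.05 2106
```

View pics/w1.png

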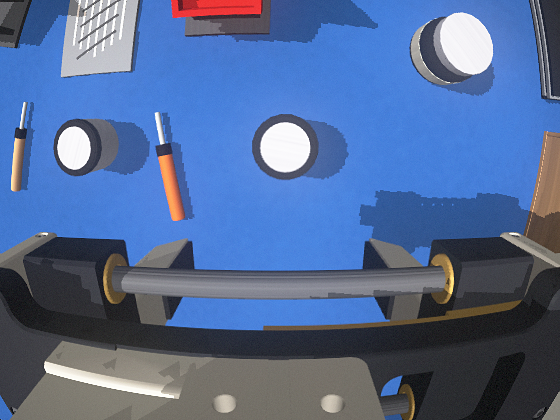

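The wrist view shows tin A at (285,147) and tin B at (75,147). The orange gouge is between them, and the red cradle is at the top. Positions match the fixed cameras to about 2 mm. Now gripping A high on its lid and weighing it.

Emit:
carry_out(
  plan=[
    [2.5,-0.1,-2,0,9.18],
    [4.95,-0.15,-5,0,9.18],
    [4.95,-0.15,-8,0,9.18],
    [4.95,-0.15,-11,0,9.18],
    [4.95,-0.15,-13.5,0,9.18],
    [4.95,-0.15,-15,0,9.18],
    [4.95,-0.15,-15,0,9.18],
    [4.95,-0.15,-15,0,5],
    [4.95,-0.15,-15,0,5],
    [4.95,-0.15,-15,0,5],
    [4.95,-0.15,-15,0,5],
    [4.95,-0.15,-15,0,5],
    [4.95,-0.15,-15,0,5],
  ],
  squeeze=20,
)

```text
clock: 2.65
position: [0.466, -0.2347, 0.1023]
ee_rot: [-3.137, -0.163, -0.0]
force: [-1.2, 1.1, 6.3]
width: 0.647
```

Emit:
carry_out(
  plan=[
    [0,0,0.7,0,5],
    [0,0,1.5,0,5],
    [0,0,1.5,0,5],
    [0,0,1.5,0,5],
    [0,0,1.5,0,5],
  ],
)

```text
clock: 3.15
position: [0.4658, -0.2347, 0.1172]
ee_rot: [-3.137, -0.163, -0.0]
force: [0.1, 0.9, -2.4]
width: 0.648
```

```bash
python3 - <<'E'
from h import *
for i in range(3):
    arm.get_image('side'); s=arm.observe(); print(s['clock'],np.round(s['force'],2),np.round(s['position'],4),np.round(s['ft_torque'],3))
E
```

```text
3.2 [-0.7   0.31 -2.46] [ 0.4658 -0.2347  0.1171] [-0.018 -0.008  0.009]
3.25 [-0.8  -0.6  -2.66] [ 0.4658 -0.2347  0.117 ] [-0.011  0.037  0.004]
3.3 [-0.39 -0.68 -1.59] [ 0.4658 -0.2347  0.117 ] [-0.013 -0.007 -0.003]
```

Tin A weighs about 2.3 N, so it is the part-used one. I'll set it back down and weigh B.

Emit:
carry_out(
  plan=[
    [0,0,-1,0,5],
    [0,0,-1.45,0,5],
    [0,0,-1.45,0,5],
    [0,0,-1.45,0,9.18],
    [0,0,-1.45,0,9.18],
    [0,0,-1.45,0,9.18],
    [0,0,-1.45,0,9.18],
    [0,0,2,0,9.18],
    [0,0,6,0,9.18],
    [-0.5,4.5,7,0,9.18],
    [-1,9.5,7,0,9.18],
    [-1.5,14.5,7,0,9.18],
    [-1.5,19.5,7,0,9.18],
    [-1.5,21.8,5,0,9.18],
    [-1.5,21.8,3,0,9.18],
    [-1.5,21.8,1,0,9.18],
    [-1.5,21.8,-0.5,0,9.18],
    [-1.5,21.8,-1.6,0,9.18],
    [-1.5,21.8,-1.6,0,9.18],
  ],
)

```text
clock: 5.2
position: [0.4501, -0.0167, 0.1]
ee_rot: [-3.137, -0.163, 0.004]
force: [-0.4, 0.6, -0.2]
width: 1.001
```

```bash
python3 - <<'E'
from h import *
s,im,d,P=look('w2'); tins(P)
E
```

```text
t 5.2 pos [ 0.4501 -0.0167  0.1   ] rot [-3.137 -0.163  0.004] F [-0.36  0.56 -0.23] w 1.001
disc [276. 243.] c 453.7 -16.0 r 30.1 z 0.05 6051
disc [276. 308.] c 433.6 -18.5 r 24.6 z 0.0499 1469
```

Emit:
carry_out(
  plan=[
    [0,0,0,0,5],
    [0,0,0,0,5],
    [0,0,0,0,5],
    [0,0,0,0,5],
    [0,0,0,0,5],
    [0,0,0.8,0,5],
    [0,0,1.6,0,5],
    [0,0,1.6,0,5],
    [0,0,1.6,0,5],
    [0,0,1.6,0,5],
  ],
  squeeze=20,
)

```text
clock: 6.25
position: [0.4505, -0.0167, 0.1168]
ee_rot: [-3.137, -0.163, 0.002]
force: [-0.5, 1.2, -0.4]
width: 0.639
```

```bash
python3 - <<'E'
from h import *
for i in range(3):
    arm.get_image('side'); s=arm.observe(); print(s['clock'],np.round(s['force'],2),np.round(s['position'],4),np.round(s['ft_torque'],3),s['width'])
E
```

```text
6.3 [ 0.89 -1.12 -2.47] [ 0.4504 -0.0167  0.1166] [ 0.04  -0.016  0.015] 0.6418126896571309
6.35 [-0.05  0.85 -1.74] [ 0.4504 -0.0167  0.1166] [-0.009  0.032  0.023] 0.642448574563213
6.4 [ 0.48  0.34 -0.83] [ 0.4504 -0.0167  0.1166] [-0.015  0.023  0.035] 0.6424279135143717
```

```bash
python3 - <<'E'
from h import *
a=[];e=[]
for i in range(12):
    arm.get_image('side'); s=arm.observe(); a.append(s['force'][2]); e.append(s['joint_efforts'])
print(s['clock'],np.mean(a),np.std(a),np.mean(e,0).round(3))
E
```

```text
7.0 -1.2122226604158681 0.42128300132285373 [ 2.0000e-03 -5.2838e+01 -1.8450e+00 -1.9001e+01 -8.0000e-03 -7.5000e-02
 -0.0000e+00]
```

B reads about 1.2 N, so it is the nearly empty one. I'll put it down and go to C, which should be full.

Emit:
carry_out(
  plan=[
    [0,0,-1,0,5],
    [0,0,-1.5,0,5],
    [0,0,-1.5,0,5],
    [0,0,-1.5,0,9.18],
    [0,0,-1.5,0,9.18],
    [0,0,-1.5,0,9.18],
    [0,0,-1.5,0,9.18],
    [0,0,2,0,9.18],
    [0,0,6,0,9.18],
    [-1,4,8,0,9.18],
    [-3,9,9,0,9.18],
    [-4,14,9,0,9.18],
    [-4,19,9,0,9.18],
    [-4,23,9,0,9.18],
    [-4,25.5,9,0,9.18],
    [-4,25.5,9,0,9.18],
    [-4,25.5,9,0,9.18],
  ],
)

```text
clock: 8.7
position: [0.4103, 0.2383, 0.2066]
ee_rot: [-3.137, -0.165, 0.003]
force: [-0.8, 0.2, -0.7]
width: 1.0
```

```bash
python3 - <<'E'
from h import *
s,im,d,P=look('w3'); tins(P)
E
```

```text
t 8.7 pos [0.4103 0.2383 0.2066] rot [-3.137e+00 -1.650e-01  3.000e-03] F [-0.82  0.19 -0.67] w 1.0
disc [279. 162.] c 449.8 240.7 r 30.4 z 0.0501 4631
disc [532. 198.] c 450.8 -17.2 r 31.2 z 0.0499 1928
```

Emit:
carry_out(
  plan=[
    [2,0.2,-3,0,9.18],
    [3.95,0.24,-6,0,9.18],
    [3.95,0.24,-9,0,9.18],
    [3.95,0.24,-10.5,0,9.18],
    [3.95,0.24,-10.5,0,9.18],
    [3.95,0.24,-10.5,0,5],
    [3.95,0.24,-10.5,0,5],
    [3.95,0.24,-10.5,0,5],
    [3.95,0.24,-10.5,0,5],
    [3.95,0.24,-10.5,0,5],
    [3.95,0.24,-10,0,5],
    [3.95,0.24,-8.5,0,5],
    [3.95,0.24,-8.5,0,5],
    [3.95,0.24,-8.5,0,5],
    [3.95,0.24,-8.5,0,5],
  ],
  squeeze=25,
)

```text
clock: 10.25
position: [0.4496, 0.2394, 0.1209]
ee_rot: [3.136, 0.162, -0.004]
force: [0.5, -0.2, -4.9]
width: 0.646
```

```bash
python3 - <<'E'
from h import *
a=[]
for i in range(5):
    arm.get_image('side'); s=arm.observe(); a.append(s['force'][2])
print(s['clock'],np.mean(a),s['width'],s['position'],s['ee_rot'])
E
```

```text
10.5 -4.675900890358623 0.6455306567420906 [0.44977256 0.23966899 0.12117751] [ 3.13677367  0.162302   -0.00375317]
```

C reads about 4.7–5 N, so it is full. I'll carry it high to a look pose in front of the red cradle.

Emit:
carry_out(
  plan=[
    [0,0,5,0,5],
    [0,-2,9,0,5],
    [0,-5,12,0,5],
    [0,-9,15,0,5],
    [0,-13,17,0,5],
    [0,-17,19,0,5],
    [0,-21,20,0,5],
    [0,-25,20,0,5],
    [0,-29,20,0,5],
    [0,-33,20,0,5],
    [0,-36.5,20,0,5],
    [0,-38.5,20,0,5],
    [0,-39.5,20,0,5],
    [0,-39.5,20,0,5],
    [0,-39.5,20,0,5],
  ],
)

```text
clock: 12.0
position: [0.4499, -0.1539, 0.321]
ee_rot: [-3.137, -0.164, 0.004]
force: [-0.6, -0.1, -5.1]
width: 0.646
```

```bash
python3 - <<'E'
from h import *
s,im,d,P=look('w4')
H,S,V=cv2.split(cv2.cvtColor(im,cv2.COLOR_RGB2HSV))
m=((H<6)|(H>174))&(S>150)&(V>60)&(P[...,0]>.5)&(P[...,0]<.75)&(P[...,2]>.02)
np.save('m.npy',m)
p=P[m]; print(len(p),p.min(0).round(4),p.max(0).round(4))
E
```

```text
t 12.0 pos [ 0.4499 -0.1539  0.321 ] rot [-3.137 -0.164  0.004] F [-0.61 -0.12 -5.09] w 0.646
5555 [ 0.5197 -0.2006  0.0519] [ 0.6509 -0.1191  0.4122]
```

View pics/w4.png

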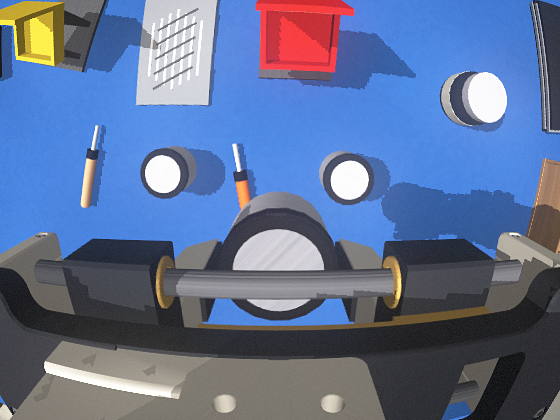

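```bash
cat > cr.py <<'E'
from h import *
import sys
def cradle(P,m,yaw0):
    p=P[m&(P[...,2]>.045)&(P[...,2]<.17)]
    r=cv2.minAreaRect((p[:,:2]*1000).astype(np.float32)); print('rect',np.round(r[0],1),np.round(r[1],1),round(r[2],1))
    for yaw in np.radians(np.array([-3,-1.5,0,1.5,3])+yaw0):
        c,s=np.cos(yaw),np.sin(yaw); y=-s*p[:,0]+c*p[:,1]; x=c*p[:,0]+s*p[:,1]
        q=np.percentile(y,[.3,99.7]); print('yaw',np.degrees(yaw).round(1),'y span',np.ptp(q).round(4),'mid',q.mean().round(4),'x',np.percentile(x,[.3,99.7]).round(4))
    yaw=np.radians(yaw0);c,s=np.cos(yaw),np.sin(yaw); X=np.c_[c*p[:,0]+s*p[:,1],-s*p[:,0]+c*p[:,1],p[:,2]]
    a=np.radians(28); u=np.c_[X[:,0]*np.cos(a)+X[:,2]*np.sin(a),X[:,1],-X[:,0]*np.sin(a)+X[:,2]*np.cos(a)]
    # u: pocket coords: slope, lateral, axis ; histogram for planes
    for i,n in((0,'slope'),(2,'axis'),(1,'lat')):
        h,e=np.histogram(u[:,i],np.arange(u[:,i].min(),u[:,i].max()+.002,.002)); k=np.argsort(-h)[:7]; print(n,'range',u[:,i].min().round(4),u[:,i].max().round(4),[(round(e[j]+.001,4),int(h[j])) for j in sorted(k)])
if __name__=='__main__':
    f=np.load('w4.npz'); d=f['d']; P=wcloud(dict(position=f['pos'],ee_rot=f['rot']),d); print('RED'); cradle(P,np.load('m.npy'),6)
    H,S,V=cv2.split(cv2.cvtColor(f['im'],cv2.COLOR_RGB2HSV))
    m=(H>20)&(H<33)&(S>130)&(V>60)&(P[...,0]>.5)&(P[...,1]>.05); print('YEL'); cradle(P,m,-12)
E
python3 cr.py
```

```text
RED
rect [ 613.  -159.2] [68.8 79.6] 5.5
yaw 3.0 y span 0.0781 mid -0.1912 x [0.5699 0.6343]
yaw 4.5 y span 0.078 mid -0.2068 x [0.5648 0.6285]
yaw 6.0 y span 0.0785 mid -0.2223 x [0.5589 0.6223]
yaw 7.5 y span 0.0791 mid -0.2376 x [0.5525 0.6162]
yaw 9.0 y span 0.0798 mid -0.2527 x [0.5455 0.6096]
slope range 0.5228 0.6038 [(np.float64(0.5278), 175), (np.float64(0.5298), 321), (np.float64(0.5738), 144), (np.float64(0.5758), 143), (np.float64(0.5978), 202), (np.float64(0.5998), 234), (np.float64(0.6018), 542)]
axis range -0.2244 -0.1406 [(np.float64(-0.2234), 346), (np.float64(-0.2214), 2313), (np.float64(-0.2194), 481), (np.float64(-0.2074), 486), (np.float64(-0.2054), 545), (np.float64(-0.1454), 110), (np.float64(-0.1434), 509)]
lat range -0.2623 -0.1824 [(np.float64(-0.2573), 153), (np.float64(-0.2553), 190), (np.float64(-0.2393), 147), (np.float64(-0.2153), 147), (np.float64(-0.2013), 147), (np.float64(-0.1973), 146), (np.float64(-0.1893), 153)]
YEL
rect [628.8 172.1] [83.8 79.6] 78.1
yaw -15.0 y span 0.0805 mid 0.3271 x [0.5228 0.6028]
yaw -13.5 y span 0.0799 mid 0.3125 x [0.5317 0.6106]
yaw -12.0 y span 0.0799 mid 0.2979 x [0.5399 0.6183]
yaw -10.5 y span 0.0805 mid 0.2826 x [0.5472 0.6261]
yaw -9.0 y span 0.0816 mid 0.2671 x [0.5539 0.6329]
slope range 0.5059 0.586 [(np.float64(0.5109), 114), (np.float64(0.5129), 163), (np.float64(0.5349), 76), (np.float64(0.5509), 76), (np.float64(0.5809), 108), (np.float64(0.5829), 111), (np.float64(0.5849), 704)]
axis range -0.2192 -0.1324 [(np.float64(-0.2142), 167), (np.float64(-0.2122), 861), (np.float64(-0.2102), 219), (np.float64(-0.2062), 133), (np.float64(-0.2022), 139), (np.float64(-0.1982), 302), (np.float64(-0.1962), 242)]
lat range 0.2572 0.3409 [(np.float64(0.2582), 206), (np.float64(0.2602), 655), (np.float64(0.2622), 109), (np.float64(0.2642), 85), (np.float64(0.2842), 85), (np.float64(0.3322), 209), (np.float64(0.3342), 92)]
```

Wrist view: red cradle at (303,35), yellow at (40,30), and tin C held upright. Pocket depths come out at 15 mm walls and a 78 mm board, which match the text. Seats: red ≈ (0.618, -0.159, 0.0675) at yaw 6°, yellow ≈ (0.628, 0.171, 0.0675) at yaw -12°.

The tool can't tilt, so I'll pivot the tin in the pads by pressing its far underside edge lightly on the top of the back board.

Emit:
carry_out(
  plan=[
    [5,-0.3,0,0,5],
    [10,-0.6,-1,0,5],
    [13.5,-0.7,-3,0,5],
    [14.55,-0.7,-5,0,5],
    [14.55,-0.7,-5.9,0,5],
    [14.55,-0.7,-5.9,0,5],
    [14.55,-0.7,-5.9,0,5],
    [14.55,-0.7,-6.3,0,5],
    [14.55,-0.7,-6.6,0,5],
    [14.55,-0.7,-6.9,0,5],
    [14.55,-0.7,-7.0,0,5],
    [14.55,-0.7,-7.0,0,5],
  ],
  squeeze=16,
)

```text
clock: 13.25
position: [0.5931, -0.1597, 0.2526]
ee_rot: [-3.136, -0.166, 0.009]
force: [-14.0, 4.5, 13.3]
width: 0.641
```

```bash
python3 - <<'E'
from h import *
s,im,d,P=look('w5'); print(s['ft_torque'])
s2,im2,d2=grab('side'); cv2.imwrite('pics/s5.png',cv2.resize(im2[130:300,230:400,::-1],None,fx=2.5,fy=2.5,interpolation=cv2.INTER_CUBIC))
w=im[180:380,150:420,::-1]; a=cv2.resize(im2[120:290,230:400,::-1],(400,400)); b=cv2.resize(w,(400,296))
cv2.imwrite('pics/c5.png',np.hstack([a,np.vstack([b,np.zeros((104,400,3),np.uint8)])]))
E
```

```text
t 13.25 pos [ 0.5931 -0.1597  0.2526] rot [-3.136 -0.166  0.009] F [-13.98   4.49  13.32] w 0.641
[1.09875979 3.06167551 0.21187037]
```

View pics/c5.png

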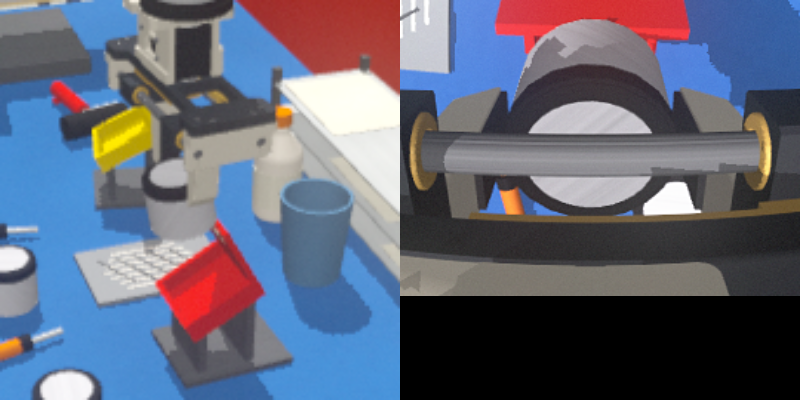

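```bash
cat >> h.py <<'E'
def lid(s,im,d):
    P=wcloud(s,d); T=np.array(s['position']); Rm=R.from_rotvec(s['ee_rot']).as_matrix()
    q=(P-T)@Rm; g=im.astype(int); H=cv2.cvtColor(im,cv2.COLOR_RGB2HSV)
    m=(d>0)&(H[...,1]<40)&(H[...,2]>140)&(abs(q[...,1])<.02)&(abs(q[...,0])<.04)&(q[...,2]>.025)&(q[...,2]<.085)
    p=q[m]
    for _ in range(4):
        c=p.mean(0); n=np.linalg.svd(p-c,full_matrices=False)[2][2]; r=(p-c)@n; p=p[abs(r)<max(.0015,1.5*r.std())]
    n*=-np.sign(n[2]); print('lid (tool frame) n',m.sum(),len(p),'c',c.round(4),'normal',n.round(3),'tilt about y deg',np.degrees(np.arctan2(n[0],-n[2])).round(1),'about x',np.degrees(np.arctan2(n[1],-n[2])).round(1))
E
python3 - <<'E'
from h import *
for k in('w4','w5'):
    f=np.load(k+'.npz'); lid(dict(position=f['pos'],ee_rot=f['rot']),f['im'],f['d'])
E
```

```text
lid (tool frame) n 3564 3248 c [0.0058 0.0007 0.0521] normal [-0.002 -0.001 -1.   ] tilt about y deg -0.1 about x -0.1
lid (tool frame) n 2900 2295 c [-0.0072  0.0018  0.0501] normal [-0.163 -0.015 -0.987] tilt about y deg -9.4 about x -0.9
```

The lid-plane check shows 9.4° of tilt in the right direction. I'll loosen the grip a little and press on.

Emit:
carry_out(
  plan=[
    [0.2,-0.1,-0.15,0,5],
    [0.2,-0.1,-0.2,0,5],
    [0.2,-0.1,-0.3,0,5],
    [0.2,-0.1,-0.4,0,5],
    [0.2,-0.1,-0.4,0,5],
  ],
  squeeze=9,
)

```text
clock: 13.85
position: [0.5934, -0.1599, 0.2496]
ee_rot: [-3.135, -0.167, 0.013]
force: [-9.2, 3.7, 6.0]
width: 0.641
```

```bash
python3 - <<'E'
from h import *
s,im,d,P=look('w6'); lid(s,im,d)
E
```

```text
t 13.85 pos [ 0.5934 -0.1599  0.2496] rot [-3.135 -0.167  0.013] F [-9.2   3.71  5.99] w 0.641
lid (tool frame) n 2517 1400 c [-0.008   0.0008  0.0572] normal [ 0.298 -0.676 -0.674] tilt about y deg 23.9 about x -45.1
```

```bash
python3 - <<'E'
import re
t=open('h.py').read(); i=t.index("    p=q[m]\n    for _ in range(4)"); j=t.index("    n*=-np.sign",i)
t=t[:i]+'''    p=q[m]; rng=np.random.default_rng(0); best=0
    for _ in range(400):
        a=p[rng.choice(len(p),3)]; n=np.cross(a[1]-a[0],a[2]-a[0]); n/=np.linalg.norm(n)+1e-12
        if abs(n[2])<.7 or abs(n[1])>.2: continue
        k=abs((p-a[0])@n)<.0012
        if k.sum()>best: best,kk=k.sum(),k
    p=p[kk]; c=p.mean(0); n=np.linalg.svd(p-c,full_matrices=False)[2][2]
'''+t[j:]
open('h.py','w').write(t)
from h import *
for k in('w5','w6'):
    f=np.load(k+'.npz'); lid(dict(position=f['pos'],ee_rot=f['rot']),f['im'],f['d'])
cv2.imwrite('pics/c6.png',cv2.resize(f['im'][100:380,120:440,::-1],None,fx=1.5,fy=1.5))
E
```

```text
lid (tool frame) n 2900 2366 c [-0.0063  0.001   0.05  ] normal [-0.165 -0.016 -0.986] tilt about y deg -9.5 about x -0.9
lid (tool frame) n 2517 2023 c [-0.0134  0.001   0.0503] normal [-0.238 -0.007 -0.971] tilt about y deg -13.7 about x -0.4
```

View pics/c6.png

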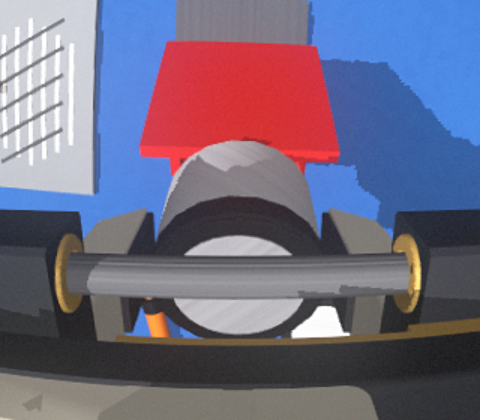

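Tilt is 13.7°. The force direction shows friction on the board edge resisting it, so I'll draw the tool back while lowering, making the tin roll about that edge.

Emit:
carry_out(
  plan=[
    [-0.3,-0.03,-0.1,0,5],
    [-0.6,-0.06,-0.3,0,5],
    [-0.9,-0.1,-0.5,0,5],
    [-1.2,-0.12,-0.7,0,5],
    [-1.2,-0.12,-0.8,0,5],
    [-1.2,-0.12,-0.8,0,5],
  ],
)

```text
clock: 14.5
position: [0.5811, -0.1611, 0.2412]
ee_rot: [-3.135, -0.167, 0.014]
force: [0.2, 0.3, -5.6]
width: 0.638
```

```bash
python3 - <<'E'
from h import *
s,im,d,P=look('w7'); lid(s,im,d)
E
```

```text
t 14.5 pos [ 0.5811 -0.1611  0.2412] rot [-3.135 -0.167  0.014] F [ 0.15  0.29 -5.64] w 0.638
lid (tool frame) n 2524 2009 c [-0.0132  0.001   0.0509] normal [-0.236 -0.005 -0.972] tilt about y deg -13.7 about x -0.3
```

Emit:
carry_out(
  plan=[
    [0,0,0.8,0,5],
    [0,0,1.6,0,5],
    [0.8,0.08,1.6,0,5],
    [0.8,0.08,1.0,0,5],
    [0.8,0.08,0.7,0,5],
    [0.7,0.07,0.45,0,5],
    [0.5,0.05,0.15,0,5],
    [0.3,0.03,-0.1,0,5],
    [0.1,0.01,-0.3,0,5],
    [0.1,0.01,-0.3,0,5],
  ],
)

```text
clock: 15.55
position: [0.5822, -0.1612, 0.2382]
ee_rot: [-3.135, -0.166, 0.013]
force: [-0.8, 0.9, -3.2]
width: 0.642
```

```bash
python3 - <<'E'
from h import *
s,im,d,P=look('w8'); lid(s,im,d)
E
```

```text
t 15.55 pos [ 0.5822 -0.1612  0.2382] rot [-3.135 -0.166  0.013] F [-0.8   0.91 -3.17] w 0.642
lid (tool frame) n 5090 937 c [0.0252 0.0017 0.066 ] normal [ 0.707 -0.05  -0.705] tilt about y deg 45.1 about x -4.1
```

```bash
sed -i 's/if abs(n\[2\])<.7 or abs(n\[1\])>.2: continue/n*=-np.sign(n[2])\n        if n[2]>-.7 or abs(n[1])>.15 or n[0]>.05: continue/' h.py; python3 - <<'E'
from h import *
f=np.load('w8.npz'); lid(dict(position=f['pos'],ee_rot=f['rot']),f['im'],f['d'])
cv2.imwrite('pics/c8.png',cv2.resize(f['im'][100:380,120:440,::-1],None,fx=1.5,fy=1.5))
E
```

```text
lid (tool frame) n 5090 879 c [-0.0246  0.0005  0.0589] normal [-0.524 -0.017 -0.851] tilt about y deg -31.6 about x -1.1
```

View pics/c8.png

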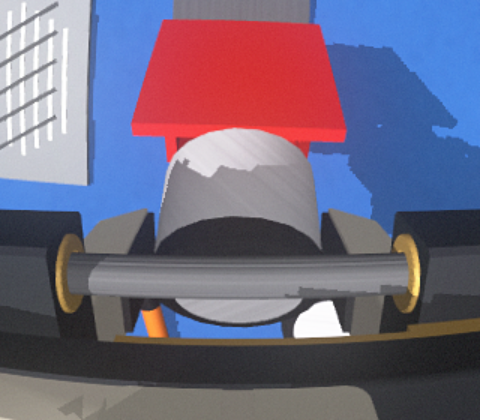

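The tin is now tilted about 31°, close to 28°, and laterally centred on the board (board mid at column 239.5, tin mid at 240). Next I grip tighter, back out, and enter along the leaning axis.

Emit:
carry_out(
  plan=[
    [-0.7,-0.08,0.3,0,5],
    [-2.2,-0.2,0.3,0,5],
    [-2.24,-0.22,-0.3,0,5],
    [-2.24,-0.22,-0.3,0,5],
    [-1.5,-0.15,-1.7,0,5],
    [-0.8,-0.1,-3.0,0,5],
    [-0.37,-0.06,-3.84,0,5],
    [0,-0.03,-4.55,0,5],
    [0.4,0,-5.3,0,5],
    [0.4,0,-5.3,0,5],
  ],
  squeeze=30,
)

```text
clock: 16.6
position: [0.5864, -0.1609, 0.184]
ee_rot: [-3.134, -0.167, 0.015]
force: [-0.3, 0.3, -5.1]
width: 0.633
```

```bash
python3 - <<'E'
from h import *
s,im,d,P=look('w9'); lid(s,im,d)
i2=grab('side')[1]; i3=grab('scene')[1]
cv2.imwrite('pics/c9.png',np.hstack([cv2.resize(i2[170:290,240:360,::-1],(400,400)),cv2.resize(i3[110:210,180:280,::-1],(400,400))]))
E
```

```text
t 16.6 pos [ 0.5864 -0.1609  0.184 ] rot [-3.134 -0.167  0.015] F [-0.3   0.3  -5.08] w 0.633
lid (tool frame) n 1963 971 c [-0.0244  0.001   0.0583] normal [-0.498 -0.014 -0.867] tilt about y deg -29.8 about x -0.9
```

View pics/c9.png

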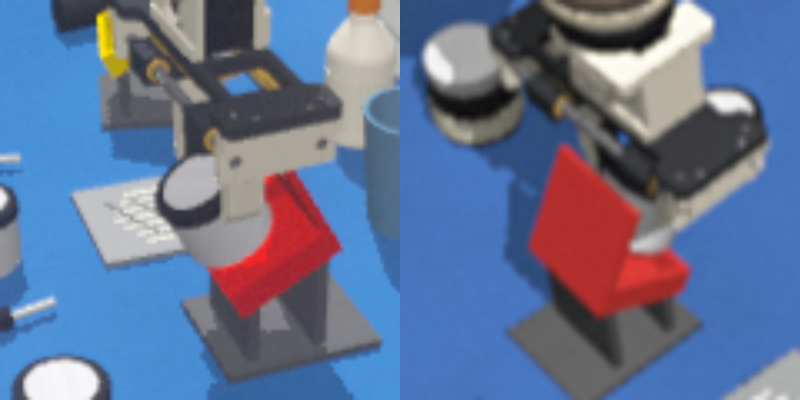

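The tin is tilted in line with the pocket, just at its mouth: at (215,230) in the side crop and in front of the board in the scene crop. Continuing in along the axis.

Emit:
carry_out(
  plan=[
    [0.3,0.03,-0.5,0,5],
    [0.6,0.05,-1.0,0,5],
    [0.85,0.08,-1.5,0,5],
    [0.85,0.08,-1.5,0,5],
  ],
)

```text
clock: 17.15
position: [0.5974, -0.1605, 0.1724]
ee_rot: [-3.136, -0.167, 0.004]
force: [0.6, -0.5, 8.6]
width: 0.631
```

```bash
python3 - <<'E'
from h import *
s,im,d,P=look('w10'); lid(s,im,d)
E
```

```text
t 17.15 pos [ 0.5974 -0.1605  0.1724] rot [-3.136 -0.167  0.004] F [ 0.65 -0.53  8.63] w 0.631
lid (tool frame) n 1296 1294 c [-0.0236  0.0008  0.055 ] normal [-0.395 -0.012 -0.919] tilt about y deg -23.3 about x -0.8
```

```bash
python3 - <<'E'
from h import *
i2=grab('side')[1]; f=np.load('w10.npz')['im']
cv2.imwrite('pics/c10.png',np.hstack([cv2.resize(i2[190:280,275:365,::-1],(400,400),interpolation=cv2.INTER_CUBIC),cv2.resize(f[90:330,160:400,::-1],(400,400))]))
s=arm.observe(); print(s['force'],s['ft_torque'])
E
```

```text
[0.65827753 1.04733276 7.56531382] [0.05447335 0.02523068 0.0017888 ]
```

View pics/c10.png

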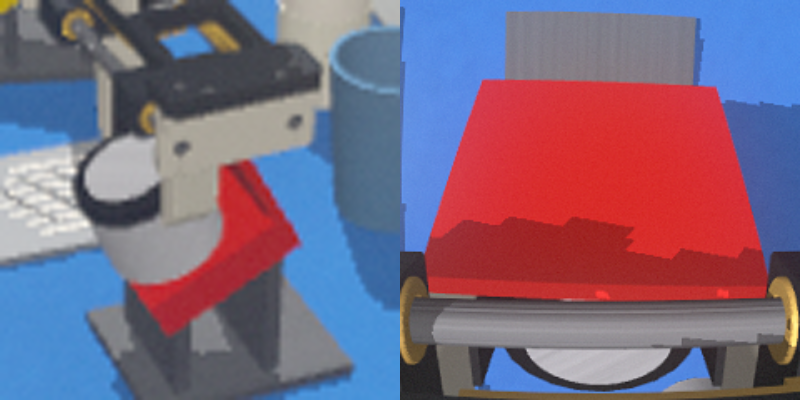

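```bash
cat >> h.py <<'E'
def rim(k,n,c):   # near rim of lid along its own plane; prints tool-frame lid centre, pad height, underside centre
    f=np.load(k+'.npz'); q=(wcloud(dict(position=f['pos'],ee_rot=f['rot']),f['d'])-f['pos'])@R.from_rotvec(f['rot']).as_matrix()
    n=np.array(n,float); n/=np.linalg.norm(n); c=np.array(c); m=(abs((q-c)@n)<.0025)&(abs(q[...,1])<.006)&(f['d']>0)&(abs(q[...,0])<.06)
    t=np.array([-n[2],0,n[0]]); t/=np.linalg.norm(t); t*=np.sign(t[0]); a=(q[m]-c)@t
    lc=c+t*(np.percentile(a,1)+.030); ub=lc-.051*n
    print(k,'near rim',(c+t*np.percentile(a,1)).round(4),'lid centre',lc.round(4),'underside',ub.round(4),'span',np.percentile(a,[1,99]).round(4))
E
python3 - <<'E'
from h import *
rim('w4',[-.002,-.001,-1],[.0058,.0007,.0521])
rim('w5',[-.165,-.016,-.986],[-.0063,.001,.05])
rim('w8',[-.524,-.017,-.851],[-.0246,.0005,.0589])
rim('w9',[-.498,-.014,-.867],[-.0244,.001,.0583])
rim('w10',[-.395,-.012,-.919],[-.0236,.0008,.055])
E
```

```text
w4 near rim [-0.0299  0.0007  0.0522] lid centre [0.0001 0.0007 0.0521] underside [0.0002 0.0008 0.1031] span [-0.0357  0.0232]
w5 near rim [-0.0346  0.001   0.0547] lid centre [-0.0051  0.001   0.0498] underside [0.0034 0.0018 0.1001] span [-0.0287  0.0285]
w8 near rim [-0.0373  0.0005  0.0667] lid centre [-0.0118  0.0005  0.051 ] underside [0.015  0.0014 0.0944] span [-0.0149  0.0418]
w9 near rim [-0.0377  0.001   0.0659] lid centre [-0.0117  0.001   0.051 ] underside [0.0137 0.0017 0.0952] span [-0.0153  0.0658]
w10 near rim [-0.0391  0.0008  0.0617] lid centre [-0.0116  0.0008  0.0498] underside [0.0086 0.0014 0.0967] span [-0.0169  0.0599]
```

The lid-rim fit shows the tin slid about 5 mm towards the robot in the pads during the first press. Its near edge has therefore landed on the low lip, and the geometry agrees. I'll stand the tin upright on free table, regrasp it with the pads slightly behind its centre to clear the board, and tilt it again.

Emit:
carry_out(
  plan=[
    [-1,0,1.5,0,5],
    [-3,0,5,0,5],
    [-6,2,6,0,5],
    [-10,6,6,0,5],
    [-14,10,6,0,5],
    [-16,15,6,0,5],
    [-16.7,20,6,0,5],
    [-16.7,25,6,0,5],
    [-16.7,29.5,5,0,5],
    [-16.7,32,2,0,5],
    [-16.7,33,-1,0,5],
    [-16.7,33,-4,0,5],
    [-16.7,33,-5.6,0,5],
    [-16.7,33,-5.6,0,5],
  ],
  squeeze=25,
)

```text
clock: 18.65
position: [0.4289, 0.1691, 0.1145]
ee_rot: [3.137, 0.168, -0.011]
force: [-0.8, -0.5, -5.5]
width: 0.63
```

Emit:
carry_out(
  plan=[
    [0,0,-0.4,0,5],
    [0.3,0,-0.7,0,5],
    [0.7,0,-0.9,0,5],
    [1.1,0,-1.1,0,5],
    [1.5,0,-1.25,0,5],
    [1.6,0,-1.3,0,5],
    [1.6,0,-1.3,0,5],
  ],
  squeeze=9,
)

```text
clock: 19.35
position: [0.4456, 0.1693, 0.1017]
ee_rot: [-3.137, -0.167, 0.009]
force: [2.2, 0.2, -0.4]
width: 0.636
```

```bash
python3 - <<'E'
from h import *
s,im,d,P=look('w11'); lid(s,im,d)
E
```

```text
t 19.35 pos [0.4456 0.1693 0.1017] rot [-3.137 -0.167  0.009] F [ 2.22  0.23 -0.39] w 0.636
lid (tool frame) n 2625 2514 c [-0.0121  0.001   0.0492] normal [-0.101  0.008 -0.995] tilt about y deg -5.8 about x 0.5
```

Emit:
carry_out(
  plan=[
    [0.3,0,-0.25,0,5],
    [0.4,0,-0.3,0,5],
    [0.4,0,-0.3,0,9.18],
    [0.4,0,-0.2,0,9.18],
    [0.4,0,-0.2,0,9.18],
    [0.4,0,-0.2,0,9.18],
    [0.2,0,3,0,9.18],
    [-1,0,6,0,9.18],
    [-4,0,9,0,9.18],
    [-4,0,10,0,9.18],
    [-4,0,10,0,9.18],
  ],
)

```text
clock: 20.5
position: [0.4062, 0.1696, 0.2032]
ee_rot: [-3.136, -0.168, 0.004]
force: [0.5, 0.4, 0.2]
width: 1.0
```

```bash
python3 - <<'E'
from h import *
s,im,d,P=look('w12'); tins(P)
E
```

```text
t 20.5 pos [0.4062 0.1696 0.2032] rot [-3.136 -0.168  0.004] F [0.5  0.38 0.2 ] w 1.0
disc [284. 170.] c 440.3 167.4 r 30.1 z 0.05 4695
disc [487. 186.] c 450.2 -17.2 r 30.9 z 0.05 2744
```

Emit:
carry_out(
  plan=[
    [1.5,-0.2,-3,0,9.18],
    [2.81,-0.28,-6,0,9.18],
    [2.81,-0.28,-9,0,9.18],
    [2.81,-0.28,-10.25,0,9.18],
    [2.81,-0.28,-10.25,0,9.18],
    [2.81,-0.28,-10.25,0,5],
    [2.81,-0.28,-10.25,0,5],
    [2.81,-0.28,-10.25,0,5],
    [2.81,-0.28,-10.25,0,5],
    [2.81,-0.28,-10.25,0,5],
    [2.81,-0.28,-8,0,5],
    [2.81,-3,-4,0,5],
    [3,-7,0,0,5],
    [4,-11,4,0,5],
    [6,-15,7,0,5],
    [9,-19,9,0,5],
    [12,-23,9.5,0,5],
    [15,-27,9.5,0,5],
    [17,-31,9.5,0,5],
    [18.5,-33,9,0,5],
  ],
  squeeze=25,
)

```text
clock: 22.55
position: [0.5917, -0.1643, 0.2922]
ee_rot: [3.136, 0.164, -0.006]
force: [-0.3, -0.1, -4.5]
width: 0.631
```

```bash
python3 - <<'E'
from h import *
s,im,d,P=look('w13'); lid(s,im,d)
E
```

```text
t 22.55 pos [ 0.5917 -0.1643  0.2922] rot [ 3.136  0.164 -0.006] F [-0.26 -0.06 -4.55] w 0.631
lid (tool frame) n 4159 3689 c [0.0131 0.0005 0.05  ] normal [-0.004 -0.001 -1.   ] tilt about y deg -0.2 about x -0.1
```

Emit:
carry_out(
  plan=[
    [0.23,0.43,-2,0,5],
    [0.23,0.43,-3.2,0,5],
    [0.23,0.43,-3.2,0,5],
    [0.23,0.43,-3.6,0,5],
    [-0.1,0.38,-3.8,0,5],
    [-0.48,0.35,-4.05,0,5],
    [-0.8,0.33,-4.3,0,5],
    [-1.13,0.3,-4.6,0,5],
    [-1.4,0.27,-4.9,0,5],
    [-1.68,0.25,-5.2,0,5],
    [-1.8,0.23,-5.4,0,5],
    [-1.8,0.23,-5.4,0,5],
  ],
  squeeze=9,
)

```text
clock: 23.8
position: [0.5748, -0.1684, 0.236]
ee_rot: [3.133, 0.154, -0.008]
force: [-2.3, 0.6, -2.1]
width: 0.638
```

```bash
python3 - <<'E'
from h import *
s,im,d,P=look('w14'); lid(s,im,d)
E
```

```text
t 23.8 pos [ 0.5748 -0.1684  0.236 ] rot [ 3.133  0.154 -0.008] F [-2.28  0.58 -2.05] w 0.638
lid (tool frame) n 4313 840 c [0.0085 0.0009 0.0418] normal [-0.647 -0.006 -0.763] tilt about y deg -40.3 about x -0.5
```

Emit:
carry_out(
  plan=[
    [-0.5,0,0.6,0,5],
    [-1.5,0.4,0.8,0,5],
    [-1.5,0.4,0.8,0,5],
    [-1.5,0.4,0.8,0,5],
  ],
  squeeze=28,
)

```text
clock: 24.25
position: [0.5597, -0.1642, 0.2443]
ee_rot: [3.133, 0.155, -0.007]
force: [1.7, 0.5, -5.2]
width: 0.628
```

```bash
python3 - <<'E'
from h import *
s,im,d,P=look('w15'); lid(s,im,d); print(s['dq'])
q=(P-np.array(s['position']))@R.from_rotvec(s['ee_rot']).as_matrix()
m=(abs(q[...,1])<.004)&(abs(q[...,0])<.07)&(q[...,2]>.02)&(q[...,2]<.13)&(d>0)
p=q[m]; o=np.argsort(p[:,0]); 
b=np.round(p[:,0]/.003).astype(int)
print([(int(k*3),np.round(np.median(p[b==k,2])*1000,0).tolist(),int((b==k).sum())) for k in np.unique(b)])
cv2.imwrite('pics/c15.png',cv2.resize(im[90:380,120:440,::-1],None,fx=1.6,fy=1.6))
E
```

```text
t 24.25 pos [ 0.5597 -0.1642  0.2443] rot [ 3.133  0.155 -0.007] F [ 1.65  0.49 -5.24] w 0.628
lid (tool frame) n 4344 885 c [0.0085 0.0008 0.0419] normal [-0.642 -0.005 -0.766] tilt about y deg -40.0 about x -0.4
[-0.0001817   0.0122175   0.00164974 -0.01195852  0.00162715 -0.00142227
  0.00018115]
[(3, 45.0, 7), (6, 44.0, 66), (9, 42.0, 71), (12, 39.0, 77), (15, 37.0, 86), (18, 35.0, 104), (21, 35.0, 134), (24, 37.0, 188), (27, 42.0, 175), (30, 45.0, 163), (33, 49.0, 152), (36, 53.0, 149), (39, 56.0, 141), (42, 60.0, 130), (45, 64.0, 115), (48, 68.0, 115), (51, 71.0, 75), (54, 91.0, 15), (57, 90.0, 74), (60, 88.0, 90), (63, 93.0, 86), (66, 99.0, 67), (69, 103.0, 52)]
```

View pics/c15.png

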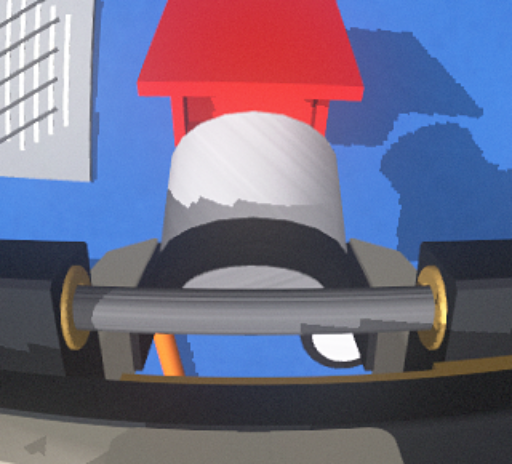

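The tin is held about 39° tilted, roughly 11° too far, from lid and side slopes in the depth. It is centred on the board within about 1 mm. I'll enter with the near bottom edge leading, just inside the lip; pressing on the floor will bring it back to 28°.

Emit:
carry_out(
  plan=[
    [0.1,0.11,-1.2,0,5],
    [0.11,0.11,-2.5,0,5],
    [0.8,0.18,-3.8,0,5],
    [1.51,0.26,-5.15,0,5],
    [1.85,0.3,-5.8,0,5],
    [2.22,0.33,-6.48,0,5],
    [2.5,0.36,-7.0,0,5],
    [2.78,0.39,-7.5,0,5],
    [2.78,0.39,-7.5,0,5],
  ],
)

```text
clock: 25.2
position: [0.5878, -0.1603, 0.1687]
ee_rot: [3.133, 0.155, -0.008]
force: [-0.5, -0.2, -5.0]
width: 0.635
```

```bash
cat >> h.py <<'E'
def prof(s,P,d):   # tin profile in the plane y=0 of the tool, mm
    q=(P-np.array(s['position']))@R.from_rotvec(s['ee_rot']).as_matrix()
    m=(abs(q[...,1])<.004)&(abs(q[...,0])<.07)&(q[...,2]>.02)&(q[...,2]<.13)&(d>0); p=q[m]; b=np.round(p[:,0]/.003).astype(int)
    print([(int(k*3),int(round(np.median(p[b==k,2])*1000))) for k in np.unique(b)])
E
python3 - <<'E'
from h import *
s,im,d,P=look('w16'); lid(s,im,d); prof(s,P,d)
E
```

```text
t 25.2 pos [ 0.5878 -0.1603  0.1687] rot [ 3.133  0.155 -0.008] F [-0.47 -0.24 -4.97] w 0.635
lid (tool frame) n 882 882 c [0.0085 0.0009 0.0419] normal [-0.639 -0.005 -0.769] tilt about y deg -39.7 about x -0.4
[(3, 45), (6, 44), (9, 41), (12, 39), (15, 37), (18, 35), (36, 22), (39, 26), (42, 32), (45, 37), (48, 43), (51, 48), (54, 54), (57, 60), (60, 65), (63, 70), (66, 76), (69, 81)]
```

Emit:
carry_out(
  plan=[
    [0.1,0,-0.25,0,5],
    [0.2,0.02,-0.4,0,5],
    [0.4,0.04,-0.45,0,5],
    [0.6,0.06,-0.45,0,5],
    [0.6,0.06,-0.45,0,5],
  ],
  squeeze=14,
)

```text
clock: 25.75
position: [0.5943, -0.1599, 0.1651]
ee_rot: [3.133, 0.155, -0.006]
force: [-1.1, 0.2, -0.2]
width: 0.631
```

```bash
python3 - <<'E'
from h import *
s,im,d,P=look('w17'); lid(s,im,d); prof(s,P,d)
E
```

```text
t 25.75 pos [ 0.5943 -0.1599  0.1651] rot [ 3.133  0.155 -0.006] F [-1.07  0.18 -0.24] w 0.631Traceback (most recent call last):
  File "<stdin>", line 2, in <module>
  File "h.py", line 35, in lid
    a=p[rng.choice(len(p),3)]; n=np.cross(a[1]-a[0],a[2]-a[0]); n/=np.linalg.norm(n)+1e-12
        ~~~~~~~~~~^^^^^^^^^^
  File "numpy/random/_generator.pyx", line 864, in numpy.random._generator.Generator.choice
ValueError: a must be a positive integer unless no samples are taken
```

Emit:
carry_out(
  plan=[
    [0.2,0.02,0,0,5],
    [0.35,0.03,0,0,5],
    [0.35,0.03,0,0,5],
    [0.35,0.03,0,0,9.18],
    [0.35,0.03,0,0,9.18],
    [0.35,0.03,0,0,9.18],
    [0.35,0.03,0,0,9.18],
    [0.35,0.03,0,0,9.18],
  ],
)

```text
clock: 26.6
position: [0.5978, -0.1596, 0.1651]
ee_rot: [3.133, 0.155, -0.006]
force: [0.5, -1.0, 0.1]
width: 0.986
```

Emit:
carry_out(
  plan=[
    [0,0,2,0,9.18],
    [0,0,5,0,9.18],
    [-3,0,9,0,9.18],
    [-7,0,12,0,9.18],
    [-11,0,14,0,9.18],
    [-13,0,14,0,9.18],
    [-13,0,14,0,9.18],
  ],
)

```text
clock: 27.3
position: [0.4655, -0.1601, 0.3063]
ee_rot: [3.132, 0.152, -0.004]
force: [-0.6, -0.0, 0.6]
width: 0.999
```

```bash
python3 - <<'E'
from h import *
s,im,d,P=look('w18'); tins(P)
i2,d2=grab('side')[1:]
cv2.imwrite('pics/c18.png',np.hstack([cv2.resize(i2[170:290,260:380,::-1],(400,400),interpolation=cv2.INTER_CUBIC),cv2.resize(im[0:200,180:380,::-1],(400,400))]))
E
```

```text
t 27.3 pos [ 0.4655 -0.1601  0.3063] rot [ 3.132  0.152 -0.004] F [-0.63 -0.03  0.63] w 0.999
disc [23. 63.] c 604.5 185.9 r 27.1 z 0.0555 226
disc [463. 107.] c 591.8 -391.4 r 33.3 z 0.0466 397
disc [153. 189.] c 450.3 -18.3 r 30.5 z 0.05 1953
disc [342. 193.] c 465.1 -235.4 r 30.7 z 0.05 2195
```

View pics/c18.png

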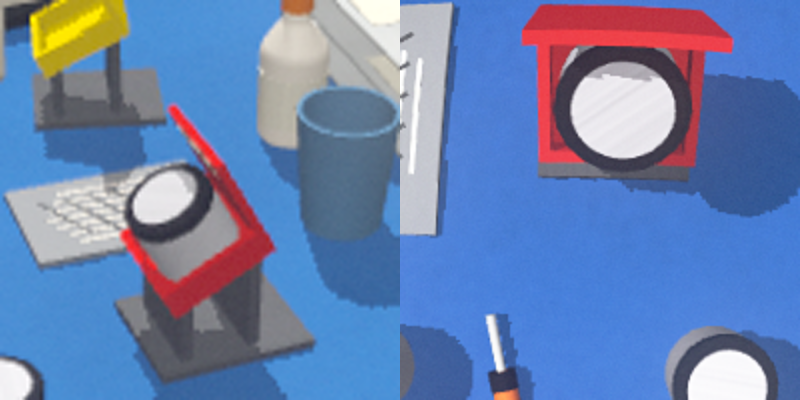

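The side and wrist crops show the full tin sitting in the red pocket, lid tilted to the robot. I'll check the seating with numbers and re-measure the yellow cradle from this wrist frame.

```bash
cat > seat.py <<'E'
from h import *
def seat(P,im,ctr,rad=.05):
    H=cv2.cvtColor(im,cv2.COLOR_RGB2HSV); m=(H[...,1]<50)&(H[...,2]>150)&(np.hypot(P[...,0]-ctr[0],P[...,1]-ctr[1])<rad)&(P[...,2]>.08)&(P[...,2]<.16)
    p=P[m]; rng=np.random.default_rng(0); best=0
    for _ in range(300):
        a=p[rng.choice(len(p),3)]; n=np.cross(a[1]-a[0],a[2]-a[0]); n/=np.linalg.norm(n)+1e-12; k=abs((p-a[0])@n)<.001
        if k.sum()>best: best,kk=k.sum(),k
    p=p[kk]; c=p.mean(0); n=np.linalg.svd(p-c,full_matrices=False)[2][2]; n*=np.sign(n[2])
    print('lid',len(p),'c',c.round(4),'tilt',np.degrees(np.arccos(n[2])).round(1),'az',np.degrees(np.arctan2(n[1],n[0])).round(1),'underside',(c-.051*n).round(4))
E
python3 - <<'E'
from seat import *; from cr import cradle
f=np.load('w18.npz'); P=wcloud(dict(position=f['pos'],ee_rot=f['rot']),f['d']); seat(P,f['im'],(.59,-.16))
H,S,V=cv2.split(cv2.cvtColor(f['im'],cv2.COLOR_RGB2HSV))
m=(H>20)&(H<33)&(S>130)&(V>60)&(P[...,0]>.5)&(P[...,1]>.05); cradle(P,m,-12)
E
```

```text
lid 1584 c [ 0.5965 -0.161   0.1142] tilt 27.7 az -175.0 underside [ 0.6201 -0.1589  0.069 ]
rect [628.5 171.7] [82.3 78.9] 78.7
yaw -15.0 y span 0.08 mid 0.3269 x [0.5228 0.6026]
yaw -13.5 y span 0.0795 mid 0.3125 x [0.5318 0.6104]
yaw -12.0 y span 0.0798 mid 0.2977 x [0.54  0.618]
yaw -10.5 y span 0.0803 mid 0.2825 x [0.5474 0.6254]
yaw -9.0 y span 0.0815 mid 0.267 x [0.5542 0.6328]
slope range 0.506 0.5862 [(np.float64(0.511), 122), (np.float64(0.513), 168), (np.float64(0.531), 80), (np.float64(0.553), 75), (np.float64(0.581), 82), (np.float64(0.583), 82), (np.float64(0.585), 535)]
axis range -0.22 -0.139 [(np.float64(-0.213), 552), (np.float64(-0.211), 552), (np.float64(-0.205), 147), (np.float64(-0.203), 139), (np.float64(-0.201), 140), (np.float64(-0.199), 188), (np.float64(-0.197), 390)]
lat range 0.2572 0.3396 [(np.float64(0.2582), 256), (np.float64(0.2602), 656), (np.float64(0.2622), 103), (np.float64(0.2642), 84), (np.float64(0.2922), 79), (np.float64(0.3322), 182), (np.float64(0.3342), 95)]
```

Red is seated: lid tilt 27.7°, underside at (0.620, -0.159, 0.069). Next is the light tin B, gripped at the yellow cradle's yaw of -12°.

Emit:
carry_out(
  plan=[
    [-0.5,4,-2,-0.1,9.18],
    [-1,8,-5,-0.2,9.18],
    [-1.6,12,-8,-0.307,9.18],
    [-2.1,14.4,-11,-0.307,9.18],
    [-2.1,14.4,-14,-0.307,9.18],
    [-2.1,14.4,-17,-0.307,9.18],
    [-2.1,14.4,-19.5,-0.307,9.18],
    [-2.1,14.4,-20.5,-0.307,9.18],
    [-2.1,14.4,-20.5,-0.307,9.18],
    [-2.1,14.4,-20.5,-0.307,9.18],
    [-2.1,14.4,-20.5,-0.307,5],
    [-2.1,14.4,-20.5,-0.307,5],
    [-2.1,14.4,-20.5,-0.307,5],
    [-2.1,14.4,-20.5,-0.307,5],
    [-2.1,14.4,-20.5,-0.307,5],
    [-2.1,14.4,-18,-0.307,5],
    [-2.1,14.4,-14,-0.307,5],
  ],
  squeeze=15,
)

```text
clock: 29.1
position: [0.4454, -0.0158, 0.1646]
ee_rot: [3.119, -0.326, -0.013]
force: [0.6, 0.1, -0.8]
width: 0.651
```

```bash
python3 - <<'E'
from h import *
s,im,d,P=look('w19'); lid(s,im,d)
E
```

```text
t 29.1 pos [ 0.4454 -0.0158  0.1646] rot [ 3.119 -0.326 -0.013] F [ 0.65  0.07 -0.76] w 0.651
lid (tool frame) n 3631 3458 c [0.011  0.0004 0.0505] normal [-0.004  0.003 -1.   ] tilt about y deg -0.3 about x 0.2
```

Emit:
carry_out(
  plan=[
    [0,1,4,0,5],
    [0,4,8,0,5],
    [2,7,12,0,5],
    [5,10,13.5,0,5],
    [8,13,13.5,0,5],
    [11,16,13.5,0,5],
    [13.4,18.5,13.5,0,5],
    [14.4,19.5,13.5,0,5],
    [14.4,19.5,13.5,0,5],
    [14.4,19.5,13.5,0,5],
    [14.4,19.5,13.5,0,5],
  ],
)

```text
clock: 30.25
position: [0.5919, 0.1785, 0.3059]
ee_rot: [3.12, -0.328, 0.001]
force: [-0.2, 0.1, -0.6]
width: 0.655
```

```bash
cat > lat.py <<'E'
from seat import *
def lat(s,im,P,zmin=.145):
    H,S,V=cv2.split(cv2.cvtColor(im,cv2.COLOR_RGB2HSV)); m=(H>20)&(H<33)&(S>110)&(V>50)&(P[...,1]>.05)&(P[...,2]>zmin)&(P[...,2]<.17)
    p=P[m]; q=(p-np.array(s['position']))@R.from_rotvec(s['ee_rot']).as_matrix()
    e=np.percentile(q[:,1],[1,99]); print('board lateral in tool y',e.round(4),'mid',e.mean().round(4),len(p))
    top=q[p[:,2]>p[:,2].max()-.006]; print('top edge tool x',np.percentile(top[:,0],[2,50,98]).round(4),'world zmax',np.percentile(p[:,2],99).round(4))
    k=top[:,1]; c=np.polyfit(k,top[:,0],1); print('edge skew deg',np.degrees(np.arctan(c[0])).round(1))
E
python3 - <<'E'
from lat import *
s,im,d,P=look('w20'); lid(s,im,d); lat(s,im,P)
E
```

```text
t 30.25 pos [0.5919 0.1785 0.3059] rot [ 3.12e+00 -3.28e-01  1.00e-03] F [-0.19  0.07 -0.56] w 0.655
lid (tool frame) n 3635 3484 c [0.0111 0.0006 0.0506] normal [-0.001  0.006 -1.   ] tilt about y deg -0.1 about x 0.3
board lateral in tool y [-0.0405  0.0364] mid -0.002 1564
top edge tool x [0.0328 0.0364 0.0397] world zmax 0.1571
edge skew deg 0.3
```

Emit:
carry_out(
  plan=[
    [0.8,0,-2,0,5],
    [1.36,-0.08,-4,0,5],
    [1.36,-0.08,-4.4,0,5],
    [1.36,-0.08,-4.4,0,5],
    [1.36,-0.08,-4.8,0,5],
    [1.0,0,-5.0,0,5],
    [0.66,0.07,-5.2,0,5],
    [0.33,0.13,-5.48,0,5],
    [0.02,0.2,-5.75,0,5],
    [-0.2,0.25,-6.0,0,5],
    [-0.41,0.3,-6.25,0,5],
    [-0.41,0.3,-6.25,0,5],
  ],
  squeeze=6,
)

```text
clock: 31.5
position: [0.5874, 0.1817, 0.2432]
ee_rot: [3.12, -0.327, -0.0]
force: [-1.1, 1.1, 1.7]
width: 0.656
```

```bash
python3 - <<'E'
from lat import *
s,im,d,P=look('w21'); lid(s,im,d); prof(s,P,d); lat(s,im,P)
E
```

```text
t 31.5 pos [0.5874 0.1817 0.2432] rot [ 3.12  -0.327 -0.   ] F [-1.13  1.14  1.72] w 0.656
lid (tool frame) n 4364 1655 c [0.0093 0.0003 0.0459] normal [-0.482 -0.019 -0.876] tilt about y deg -28.8 about x -1.3
[(-27, 66), (-24, 64), (3, 49), (6, 48), (9, 46), (12, 44), (15, 43), (18, 42), (21, 40), (24, 40), (27, 42), (30, 48), (33, 54), (36, 59), (39, 65), (42, 70), (45, 76), (48, 96), (51, 103), (54, 108), (57, 113), (60, 119), (63, 125), (66, 129)]
board lateral in tool y [-0.0385  0.039 ] mid 0.0002 1767
top edge tool x [0.0381 0.0423 0.045 ] world zmax 0.1569
edge skew deg 0.3
```

The tin tilts cleanly to 28.8°, with the board centred to 0.2 mm and no skew. Backing out and entering the yellow pocket along its axis.

Emit:
carry_out(
  plan=[
    [-0.5,0.1,0.4,0,5],
    [-1.76,0.37,0.5,0,5],
    [-1.76,0.37,0.2,0,5],
    [-1.19,0.25,-0.91,0,5],
    [-0.5,0.1,-2.2,0,5],
    [0.19,-0.04,-3.56,0,5],
    [0.76,-0.16,-4.66,0,5],
    [1.33,-0.28,-5.76,0,5],
    [1.68,-0.36,-6.43,0,5],
    [2.02,-0.43,-7.09,0,5],
    [2.02,-0.43,-7.09,0,5],
    [2.02,-0.43,-7.09,0,5],
  ],
  squeeze=20,
)

```text
clock: 32.75
position: [0.6078, 0.1775, 0.1727]
ee_rot: [3.12, -0.327, 0.0]
force: [0.5, -0.8, -0.3]
width: 0.652
```

```bash
python3 - <<'E'
from lat import *
s,im,d,P=look('w22'); print(s['ft_torque']); prof(s,P,d); lat(s,im,P)
E
```

```text
t 32.75 pos [0.6078 0.1775 0.1727] rot [ 3.12  -0.327  0.   ] F [ 0.46 -0.75 -0.33] w 0.652
[ 0.03569494  0.01841774 -0.04567554]
[(-27, 65), (-24, 63), (-21, 62), (18, 20), (24, 22), (27, 26), (30, 32), (33, 37), (36, 43), (39, 48), (42, 54), (45, 59), (48, 65), (51, 71), (54, 77), (57, 82), (60, 88)]
board lateral in tool y [-0.0377  0.0393] mid 0.0008 7095
top edge tool x [0.0171 0.0221 0.0246] world zmax 0.1568
edge skew deg -0.0
```

Emit:
carry_out(
  plan=[
    [0.1,-0.02,-0.2,0,5],
    [0.15,-0.03,-0.3,0,5],
    [0.15,-0.03,-0.35,0,5],
    [0.15,-0.03,-0.35,0,9.18],
    [0.15,-0.03,-0.35,0,9.18],
    [0.15,-0.03,-0.35,0,9.18],
    [0.15,-0.03,-0.35,0,9.18],
    [0.15,-0.03,-0.35,0,9.18],
  ],
)

```text
clock: 33.6
position: [0.6094, 0.1774, 0.1696]
ee_rot: [3.12, -0.327, 0.001]
force: [1.0, 0.2, 0.7]
width: 0.988
```

Emit:
carry_out(
  plan=[
    [0,0,2,0,9.18],
    [0,0,5,0,9.18],
    [-3,0.6,9,0,9.18],
    [-7,1.4,12,0,9.18],
    [-11,0,14,0,9.18],
    [-13,-2,14,0,9.18],
    [-14,-4,14,0,9.18],
    [-14,-4,14,0,9.18],
    [-14,-4,14,0,9.18],
  ],
)

```text
clock: 34.5
position: [0.4696, 0.1372, 0.3099]
ee_rot: [3.12, -0.328, 0.003]
force: [0.6, 0.6, 0.4]
width: 1.004
```

```bash
python3 - <<'E'
from seat import *
s,im,d,P=look('w23'); seat(P,im,(.6,.175)); tins(P)
i2=grab('side')[1]; i3=grab('scene')[1]
cv2.imwrite('pics/c23.png',np.hstack([cv2.resize(im[:,:,::-1],(400,300)),cv2.resize(i3[100:350,150:450,::-1],(400,300))]))
E
```

```text
t 34.5 pos [0.4696 0.1372 0.3099] rot [ 3.12e+00 -3.28e-01  3.00e-03] F [0.64 0.56 0.45] w 1.004
lid 1472 c [0.6039 0.1753 0.1126] tilt 27.9 az 167.9 underside [0.6273 0.1703 0.0676]
disc [538. 141.] c 464.8 -235.3 r 31.7 z 0.05 1008
disc [ 11. 225.] c 505.5 535.8 r 30.7 z 0.0503 277
```

View pics/c23.png

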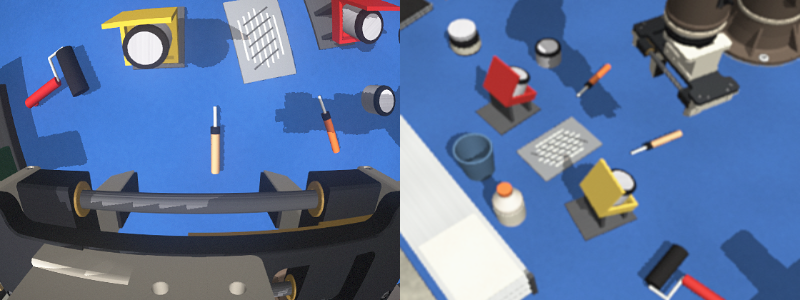

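Both tins sit in their pockets, in yellow at (147,45) and red at (365,25) in the wrist view. Tin A stands at (380,98) and the bystanders are where they were. Yellow lid tilt is 27.9°, underside at (0.627, 0.170, 0.0676). Handing in.

```bash
python3 -c "
from cell import arm
print(arm.sign_off())"
```

```text
the job is handed in; nothing more can be done
None
```

The full tin is in the red cradle, the nearly empty tin is in the yellow cradle, and the part-used one is still standing lid up on the table. I handed the job in at about 35 s of the 72 s allowed.

**Weights:** lifting gave about 2.3 N for tin A (part used), 1.2 N for tin B (nearly empty) and 5 N for tin C (full).

**How they were placed:** the tool cannot tilt. I tilted each tin in a light grip by rolling its underside on the top edge of the cradle's back board, then lowered it in along the leaning axis.

**Last checks:**

| Tin | Lid tilt (pocket 28°) | Underside centre (m) | Measured seat (m) |
|---|---|---|---|
| C, in red | 27.7° | (0.620, -0.159, 0.069) | (0.618, -0.159, 0.0675) |
| B, in yellow | 27.9° | (0.627, 0.170, 0.068) | (0.628, 0.171, 0.0675) |

Tin A stands within about 1 mm of where it started. The bystanders look unmoved in the last pictures, but I checked them only by eye. I measured the red tin before the yellow placing and afterwards saw it only in the last pictures, still seated.

**What went wrong:**
- On the first try at red, the tin slipped about 5 mm in the pads and touched the low lip; I stood it on free table and regrasped it.
- The second tilt overshot to about 39°. Pressing the tin on the pocket floor and releasing it let it settle flat.
- The highest wrist force I read was about 20 N.

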